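# Index the pot carousel and hold its bolted gate ajar

## Task

First, with the gate still bolted, turn the carousel knob on top of the wire cage clockwise by one click, so that the tall pot stands behind the gate. Then draw the gate's sagging bolt back clear of its bent keeper, lifting the bolt by its handle as you pull, swing the sprung gate open about 25 degrees and finish while still holding it there steadily, so that somebody can take the pot. Leave the pots, tools and tape standing around undisturbed.

Things in the scene. Friction and masses are not known exactly. Their poses are not given: they have to be found in the camera images.
- cage: Low grey steel and wire cage fixed to the table, 215 x 250 mm, roof 128 mm high; place and yaw vary. Origin on the table under the carousel's axis. Its -x side is the front with the gate; +y runs from hinge side to keeper side. The gate's vertical hinge line is at x -100, y -95 mm; the shut gate lies along y. Nothing on the cage, bolt and knob included, rises above 200 mm.
- knob_grip (a point): Centre of the grip bar of the black carousel knob, on the vertical carousel axis, 157 mm above the table. The bar is 64 mm long, 14 mm thick, 30 mm high (142 to 172 mm above the table). At carousel value 0 its long side points 0.35 rad counter-clockwise (seen from above) from the cage's +x axis; it turns with the carousel. Free all round by 25 mm.
- carousel (a joint): Carousel angle in rad, growing clockwise seen from above. It clicks (detents) every 60 degrees: it starts at about 0 with a short pot behind the gate; at the next click, 1.047, the tall pot (88 mm; the five others 50 mm) stands behind the gate. Between clicks it resists with up to about 0.4 N m, most near the click, none half-way, then snaps into the next one.
- gate (a joint): Opening angle of the gate in rad: 0 shut, growing as the free edge swings out of the cage's front (seen from above counter-clockwise about the hinge line); at most 1.5. A spring pulls it shut with 0.5 N m at 0 and 0.75 N m at 0.5 rad.
- gate_leaf: The gate leaf with the bolt and its handle: grey frame 184 mm wide, 12 mm thick, top edge 126 mm above the table. Origin on the hinge line at table height; +y runs along the leaf to the free edge, -x out of its front.
- bolt_handle (a point): Point on the axis of the bolt's upright handle, a plain round steel pin of 16 mm diameter in front of the gate: 22 mm below the pin's top, 40 mm above the rod's axis, about 153 mm above the table at the start, 23.5 mm out of the leaf's mid plane and about 142 mm from the hinge line along the leaf when the bolt is shot. It moves with bolt and gate.
- bolt (a joint): How far the bolt is drawn back along the leaf towards the hinge, in m: 0 fully shot, 0.045 fully drawn. It stays where left (friction about 1.5 N). At about 0.005 the nose catches behind the keeper's bent tab unless it is lifted; from 0.030 on the bolt is clear of the keeper and the gate can swing.
- latch (a joint): Tilt of the bolt in rad about its pivot, 80 mm from the handle towards the hinge: 0 sagging as it hangs by itself (weight and a spring push it down), at most 0.24. The nose clears the bent tab above 0.12, which is the handle raised by about 10 mm; raising it by 19 mm is the limit. Lifting takes about 6 N at the handle.
- bolt_nose (a point): Underside of the turned-down nose at the bolt's far end, 79 mm beyond the handle. At the start it hangs about 15 mm below the top of the keeper's bent tab, on the tab's far side, between the keeper's two cheeks (27 mm apart, tops 151 mm above the table), which keep the gate shut until the nose is drawn out.
- tape_roll: Bystander: roll of tape, 48 mm across, 19 mm high, lying on the back of the cage's roof.
- mixing_cup: Bystander: white cup, 66 mm across, 60 mm high, standing in front of the gate beyond its swing. Origin at the centre of its underside.
- small_jar: Bystander: small jar, 52 mm across, 65 mm high, standing close behind the cage. Origin at the centre of its underside.
- paint_tin: Bystander: tin, 100 mm across, 110 mm high.
- brush: Bystander: brush lying on the table.
- resin_bottle: Bystander: bottle, 64 mm across, 160 mm high.
- palette_knife: Bystander: spatula lying on the table.

How it is judged:
On the way, in this order (a step that is already met when the one before it is completed fails the run):
1. with the gate still bolted, the carousel is turned to the next click (tall pot behind the gate) (value of joint carousel between 0.947 and 1.147 rad and value of joint bolt below 0.015 m and value of joint gate below 0.08 rad), for 0.2 s.
2. the bolt is drawn back clear of the keeper (value of joint bolt above 0.022 m), for 0.1 s.
At the end, for the whole second after the job is handed in: The robot's fingers still hold the gate or its bolt handle (contact force above 0.5 N); the gate stands still (under 0.1 rad/s) between 0.28 and 0.62 rad (16 to 35 degrees) open, the bolt is drawn back more than 20 mm, and the carousel rests within 0.1 rad of its second click at 1.047 rad (value of joint gate between 0.28 and 0.62 rad and value of joint carousel between 0.947 and 1.147 rad and value of joint bolt above 0.02 m and velocity of joint gate between -0.1 and 0.1 rad/s and contact force between the fingers and gate_leaf above 0.5 N); the arm keeps its last pose, push and grip.
It fails at once if a bystander was displaced by more than 30 mm (distance of any of tape_roll, mixing_cup, small_jar, paint_tin, brush, resin_bottle, palette_knife from where it was at the start of the episode above 0.03 m).
It also fails if it takes over 48 s, if anything falls off the work surface, if the arm or the gripper's body presses on something with over 40 N, if the wrist force passes 120 N, or if a joint passes its speed limit or range.

## Robot

A 6-joint arm with a two-finger parallel gripper is mounted at the origin on the work surface. World frame = base frame: x ahead of the robot, y to its left, z up, the work surface at z = 0. Lengths are in m, angles in rad, forces in N, time in s.
With the tool pointing down it reaches from about 0.4 to 0.925 m from the base axis. Payload 3.4 kg.
Tool frame: the origin (TCP) lies at the very end of the fingers, on their centre line; the grasp point (between the pads) lies 19 mm behind it; x points along the fingers, z is the direction in which the jaws open and shut, and the axes are right-handed (so a half turn about x gives the same grasp; the last joint's range is limited). The gripper opens to 85 mm and grips with 20 to 120 N. Pads are 22 mm wide; open, the fingers measure 114 mm over their backs; the gripper's body (76 mm by 85 mm) begins 54 mm behind the grasp point. The pads swing forward as they close: fully open they stand 13 mm farther back than shut.
Start: joints at [-1.284, 0.307, 1.506, -0, 1.328, -0.073], TCP at [0.202, -0.538, 0.231] pointing down, gripper open.
Joint ranges: [-3.12, 3.12], [-1.05, 2.28], [0.14, 2.33], [-1.42, 4.57], [0.1, 2.73], [-2.68, 2.68]. Speed limits (rad/s): [2.57, 2.57, 3.14, 3.14, 3.14, 3.14].

## Interface

Orientations are given as a rotation vector (axis times angle).
In Python, from station import telemetry, cams, ticket, models gives the robot as it stands.
- The arm moves only by the shell command python3 -m creep 'ROWS' [FORCE]. ROWS is JSON, one flat list of numbers, 7 for each row, row after row: the shift along the tool's x, y, z in m, then the turn, a rotation vector about the tool's x, y, z in degrees, then the gripper's target within -1 to 1 (shut at 1, half-way at 0, fully open at -1). In form: [x, y, z, wx, wy, wz, gripper, x, y, z, wx, wy, wz, gripper, ...]. A call has 1 to 12 rows; each row is the pose to reach, as a shift and turn from the pose commanded when the call began, along the tool's axes at that moment; what a row does not reach only later rows make up. A row lasts 1/10 s, in which the tool goes at most 50 mm and 8.59 degrees, less where a joint would pass 70% of its speed; a pose out of reach is approached as far as the arm can. A call with a gripper value outside its range is refused whole. The fingers move at their own pace and stop on an object; FORCE is the grip in N (left out, the last holds). Time passes only in rows, so rows that repeat a pose let the fingers close. It gives the time, the measured TCP pose, the force and the opening at its end, in the units of the state.
- telemetry.get_state(): the state, without advancing time (a new reading comes with each control period).
- cams.camera(name): name is "scene" or "top"; returns the picture (384x512x3 uint8, blue, green, red); there is no depth.
- cams.camera_params(name): a dict with "fovy" (degrees; the focal length in pixels is half the picture's height over the tangent of half this angle, whatever the lens; pixels are square), "cx", "cy" (the principal point, pixels), "k1" (the pictures are not rectified: a ray, as slopes to the right and down, at radius r is drawn at 1 + k1 r^2 times it, then the intrinsics apply), "view" (4x4, takes a point from world to camera coordinates). Camera axes: x right, y down, z forward; pixel columns grow to the right and rows downward; lengths in m; the calibration is good to about 2 mm. A picture is of the moment at which its call begins. camera_params takes no time and is no camera call.
- ticket.job_done(): hands the job in, once; it reports no verdict.
Trained networks look in the newest picture that a camera, given by its name, has taken for a name from the list of things; names that differ only in an ending like _2 or _b are one class to them, and where a whole thing is asked for, a point or a joint stands for the part that bears it (a point fixed in the world has none). Each returns a list of dicts, best first, with "p" (0 to 1); they miss things now and then, are a little off and sometimes report something else, mostly with a low value. They report only what shows in the picture. A call takes as long as a camera call.
- models.find_in(camera, label): "position" ([x, y, z] in m, in world coordinates, good to about 4 mm: the middle of the surface that is visible of it).
- models.trace(camera, label): "pixels" (384x512 bool, what is visible of it).
- models.pinpoint(camera, label): "position" ([x, y, z] in m, in world coordinates, good to about 4 mm: a listed point, or the origin of a listed thing).
The state is a dict: "t": time; "joint_positions": joint angles; "joint_velocities": joint speeds; "joint_efforts": joint torques, N m; "position": TCP position; "ee_rot": TCP orientation; "ft_force": force on the tool from outside, world axes, zero at the start; "wrist_torque": the same for the moment, N m; "width": finger opening in m.
Only numpy, scipy, OpenCV 4.12 (cv2) and the standard library are available. Lean on these libraries where they do the work, as an engineer would, in place of code of your own. Each camera call takes 0.05 s, during which the arm holds its last target.

## Working session

There is one attempt and no reset: what is moved stays moved. The work goes in short steps, Python scripts to look and compute and a shell command to move; the robot and the scene stay as the last step left them, time stands still between calls to the robot, and variables do not carry over. Pictures are saved under pics/ and viewed, and the job is handed in when it is done.

```bash
mkdir -p pics; ls
cat > h.py <<'E'
import numpy as np, cv2
from station import telemetry, cams, ticket, models
from scipy.spatial.transform import Rotation as R
def proj(name,P):
    c=cams.camera_params(name); V=np.array(c["view"]); p=V[:3,:3]@np.array(P)+V[:3,3]
    u=p[:2]/p[2]; r2=u@u; f=192/np.tan(np.radians(c["fovy"])/2)
    u=u*(1+c["k1"]*r2); return u*f+[c["cx"],c["cy"]]
E
python3 - <<'E'
from h import *
for n in("scene","top"):
    cv2.imwrite(f"pics/{n}0.png",cams.camera(n))
    for l in("cage","knob_grip","gate_leaf","bolt_handle","bolt_nose","mixing_cup","small_jar","tape_roll","resin_bottle","paint_tin"):
        r=models.pinpoint(n,l); print(n,l,[(np.round(d["position"],4).tolist(),round(d["p"],2)) for d in r[:2]])
s=telemetry.get_state(); print(s)
print(R.from_rotvec(s["ee_rot"]).as_matrix().round(3))
E
```

```text
pics
scene cage [([0.558, 0.1101, -0.0025], 0.89)]
scene knob_grip [([0.5568, 0.1072, 0.1599], 0.6)]
scene gate_leaf []
scene bolt_handle [([0.5017, -0.0081, 0.1513], 0.7)]
scene bolt_nose [([0.5579, 0.1102, 0.0012], 0.75), ([0.4232, 0.0026, 0.0897], 0.6)]
scene mixing_cup [([0.5263, -0.1656, 0.0014], 0.6)]
scene small_jar [([0.5793, 0.2712, 0.0058], 0.53), ([0.4238, -0.0014, 0.0901], 0.17)]
scene tape_roll [([0.5267, 0.1872, 0.1258], 0.47), ([0.423, -0.5746, 0.0043], 0.29)]
scene resin_bottle [([0.5142, 0.4643, -0.0029], 0.98), ([0.6329, -0.4337, -0.0007], 0.27)]
scene paint_tin [([0.6307, -0.4336, 0.0011], 0.72)]
top cage [([0.5589, 0.1142, 0.0015], 0.6), ([0.642, -0.0034, 0.004], 0.35)]
top knob_grip [([0.5564, 0.1096, 0.1572], 0.61)]
top gate_leaf [([0.6397, -0.0003, -0.0009], 0.75)]
top bolt_handle [([0.4981, -0.0126, 0.1528], 0.44)]
top bolt_nose [([0.4242, -0.0001, 0.0887], 0.59)]
top mixing_cup [([0.5239, -0.1656, 0.0011], 0.79)]
top small_jar [([0.5762, 0.2692, 0.0019], 0.49)]
top tape_roll [([0.5313, 0.1889, 0.1285], 0.55)]
top resin_bottle [([0.5173, 0.4612, -0.0003], 0.65
[... 151 characters left out ...]
e-01,  1.50641030e+00, -6.15647718e-06,
        1.32838222e+00, -7.35124795e-02]), 'joint_velocities': array([-4.94753564e-05,  7.95087244e-05, -7.55363110e-06, -1.57939051e-03,
        1.75009679e-03,  1.36489172e-03]), 'joint_efforts': array([ 1.20371387e-03, -4.57494593e+01, -2.52340096e+01, -1.64368166e-04,
        7.43857618e-04,  1.34418352e-05]), 'position': array([ 0.20242357, -0.53819646,  0.23131309]), 'ee_rot': array([ 0.94017882,  1.35819447, -0.94020851]), 'ft_force': array([-0.70468092,  0.29691749, -0.55684218]), 'wrist_torque': array([ 0.00924382, -0.03793502,  0.02181166]), 'width': 0.08535771650172963}
[[ 0.     0.936  0.352]
 [-0.     0.352 -0.936]
 [-1.    -0.     0.   ]]
```

View pics/scene0.png

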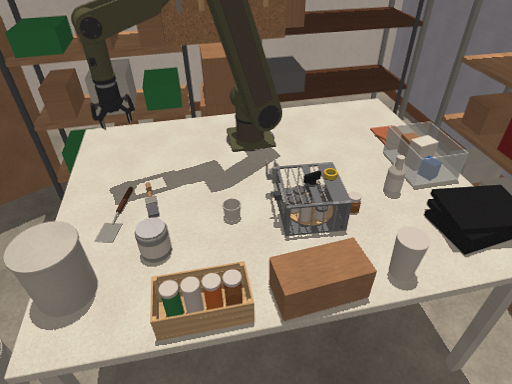

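View pics/top0.png

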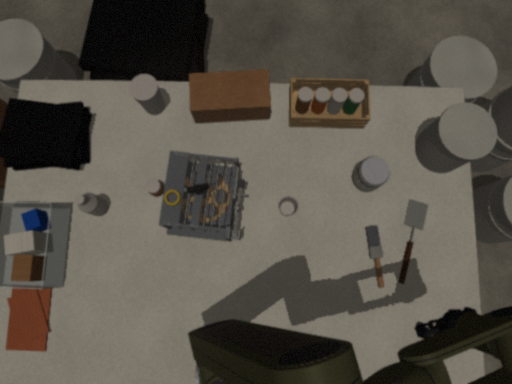

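Run:
```python
from h import *
# fit cage pose
from scipy.optimize import least_squares
pts=[((0,0),(.5575,.110)),((-.1,-.095),(.640,-.001)),((-.1235,.047),(.500,-.0105)),((-.1235+0,.126),(.4237,0.0))]
c=lambda a:np.array([[np.cos(a),-np.sin(a)],[np.sin(a),np.cos(a)]])
f=lambda p:np.concatenate([(c(p[2])@np.array(l)+p[:2]-w)*(1 if i<3 else .0) for i,(l,w) in enumerate(pts)])
s=least_squares(f,[.5575,.11,1.57]);print(s.x,np.degrees(s.x[2]),s.fun*1000)
p=s.x
for l in [(-.1,.089),(-.1235,.126),(-.1235,.047)]: print(l,c(p[2])@np.array(l)+p[:2])
im=cams.camera("top")
cv2.imwrite("pics/top0c.png",cv2.resize(im[100:290,180:400],None,fx=3,fy=3,interpolation=2))
for l in[(0,0,.157),(-.1,-.095,0),(-.1,.089,.126),(-.1235,.047,.175),(-.1235,.126,.15)]:
    w=np.append(c(p[2])@np.array(l[:2])+p[:2],l[2]);print(l,w.round(4),proj("top",w),proj("scene",w))
```

```text
[0.55734066 0.10855734 1.47093099] 84.27813752550956 [-0.15934088 -1.44266463  1.89738831  0.58412972 -1.73804743  0.8585349
 -0.         -0.        ]
(-0.1, 0.089) [0.45881415 0.01792882]
(-0.1235, 0.126) [ 0.41965556 -0.00176521]
(-0.1235, 0.047) [ 0.49826195 -0.00964147]
(0, 0, 0.157) [0.5573 0.1086 0.157 ] [198.86596065 186.91724986] [311.27439372 176.69331779]
(-0.1, -0.095, 0) [ 6.419e-01 -4.000e-04  0.000e+00] [238.72881898 172.01185702] [284.97045727 231.95856824]
(-0.1, 0.089, 0.126) [0.4588 0.0179 0.126 ] [228.98503921 221.75671153] [277.82499932 170.83706916]
(-0.1235, 0.047, 0.175) [ 0.4983 -0.0096  0.175 ] [237.78465009 206.54168452] [273.21898815 166.9111862 ]
(-0.1235, 0.126, 0.15) [ 0.4197 -0.0018  0.15  ] [234.72163678 234.35498529] [270.06617391 160.01684189]
```

View pics/top0c.png

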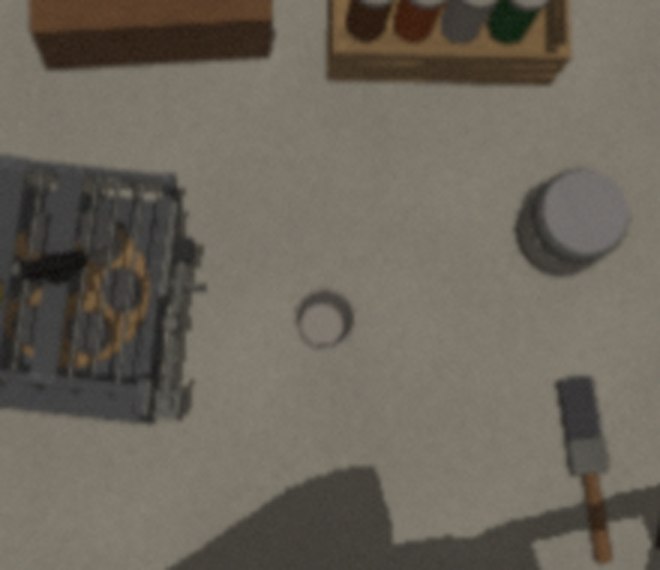

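Run:
```python
from h import *
im=cams.camera("scene")
cv2.imwrite("pics/scene0c.png",cv2.resize(im[140:250,250:370],None,fx=5,fy=5,interpolation=2))
```

```text
(no output)
```

View pics/scene0c.png

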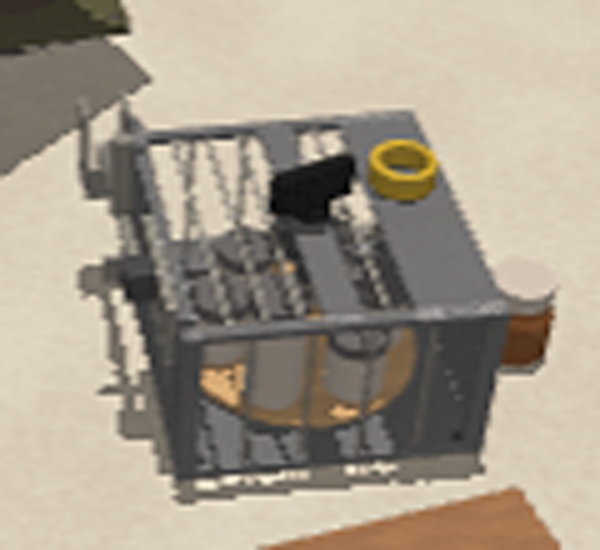

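```bash
cat >> h.py <<'E'
def cage2w(p,l):
    c,s=np.cos(p[2]),np.sin(p[2]); return np.array([p[0]+c*l[0]-s*l[1],p[1]+s*l[0]+c*l[1],l[2]])
def overlay(p,n,im,roi,k,fn,al=0.0,gate=0.,bolt=0.):
    y0,y1,x0,x1=roi
    o=cv2.resize(im[y0:y1,x0:x1],None,fx=k,fy=k,interpolation=2)
    def line(a,b,col):
        q=[tuple(int(round(v)) for v in (proj(n,cage2w(p,t))-[x0,y0]+.5)*k) for t in(a,b)]
        cv2.line(o,q[0],q[1],col,1,cv2.LINE_AA)
    for z in(0,.128):
        P=[(-.1,-.125,z),(.115,-.125,z),(.115,.125,z),(-.1,.125,z)]
        for i in range(4): line(P[i],P[(i+1)%4],(0,255,0))
    a=.35-al; d=np.array([np.cos(a),np.sin(a)])*.032
    for z in(.142,.172): line((-d[0],-d[1],z),(d[0],d[1],z),(0,0,255))
    def g(u,out,z):
        th=gate; return (-.1-np.cos(th)*out-np.sin(th)*u, -.095+np.cos(th)*u-np.sin(th)*out, z)
    P=[g(0,0,.0),g(.184,0,.0),g(.184,0,.126),g(0,0,.126)]
    for i in range(4): line(P[i],P[(i+1)%4],(255,255,0))
    line(g(.142-bolt,.0235,.113),g(.142-bolt,.0235,.175),(255,0,255))
    line(g(.062-bolt,.0235,.113),g(.221-bolt,.0235,.113),(0,255,255))
    cv2.imwrite(fn,o)
E
python3 - <<'E'
from h import *
p=[.5573,.1086,1.471]
for n,roi in(("scene",(140,250,250,370)),("top",(135,255,140,260))):
    overlay(p,n,cams.camera(n),roi,5,f"pics/ov_{n}.png")
    c=cams.camera_params(n); print(n,c)
E
```

```text
scene {'fovy': 56.44242846709497, 'cx': 256.9536409091566, 'cy': 188.52644800689524, 'k1': -0.02481614632326314, 'view': array([[ 0.20340938,  0.97901764, -0.01221027, -0.03408237],
       [ 0.61230351, -0.13692921, -0.77867503, -0.24415063],
       [-0.76400853,  0.15091342, -0.62730862,  1.71671402],
       [ 0.        ,  0.        ,  0.        ,  1.        ]])}
top {'fovy': 50.78719540036017, 'cx': 257.55933056929695, 'cy': 190.94483159434927, 'k1': -0.04408789856323472, 'view': array([[ 2.00704393e-02, -9.99798126e-01,  9.41025555e-04,
        -7.70603532e-02],
       [-9.82845036e-01, -1.99026924e-02, -1.83356260e-01,
         5.66769034e-01],
       [ 1.83337974e-01,  2.75515840e-03, -9.83046080e-01,
         1.25160908e+00],
       [ 0.00000000e+00,  0.00000000e+00,  0.00000000e+00,
         1.00000000e+00]])}
```

View pics/ov_scene.png

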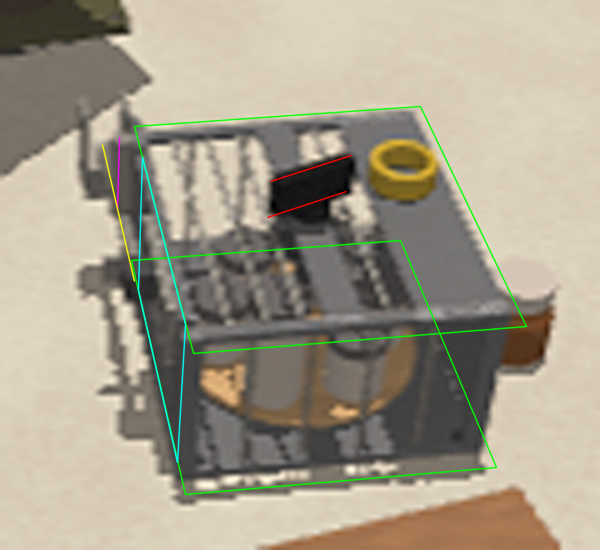

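View pics/ov_top.png

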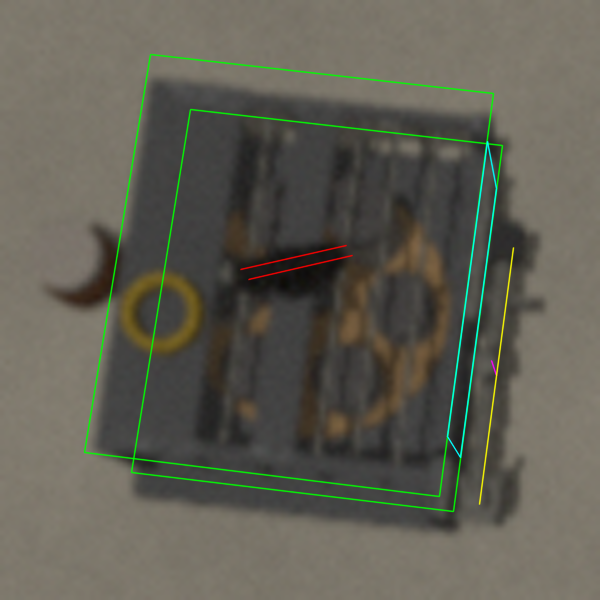

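Run:
```python
from h import *
for n,roi in(("scene",(140,250,250,370)),("top",(135,255,140,300))):
    im=cams.camera(n); 
    g=cv2.convertScaleAbs(im,alpha=1.0 if n=="scene" else 1.7)
    y0,y1,x0,x1=roi
    k=5
    o=cv2.resize(g[y0:y1,x0:x1],None,fx=k,fy=k,interpolation=cv2.INTER_NEAREST)
    for l,col in(("bolt_handle",(255,0,255)),("gate_leaf",(0,255,255)),("knob_grip",(0,0,255)),("mixing_cup",(0,255,0)),("tape_roll",(0,255,0)),("cage",(0,200,0))):
        r=models.trace(n,l)
        if not r: print(n,l,"none");continue
        m=r[0]["pixels"]; ys,xs=np.where(m); print(n,l,r[0]["p"],m.sum(),"cen",xs.mean(),ys.mean(),"box",xs.min(),xs.max(),ys.min(),ys.max())
        mm=cv2.resize(m[y0:y1,x0:x1].astype(np.uint8),None,fx=k,fy=k,interpolation=0)
        cs,_=cv2.findContours(mm,0,2); cv2.drawContours(o,cs,-1,col,1)
    cv2.imwrite(f"pics/tr_{n}.png",o)
for n in("scene","top"):
    print(n,"cup",proj(n,(.524,-.1656,.06)),proj(n,(.524,-.1656,0)),"tape",proj(n,(.529,.188,.147)), "tcp",proj(n,(.2024,-.538,.231)))
```

```text
scene bolt_handle 0.29 367 cen 230.64032697547685 208.56403269754767 box 221 239 198 220
scene gate_leaf 0.57 453 cen 278.75938189845476 191.76158940397352 box 270 288 167 221
scene knob_grip 0.62 1230 cen 309.33658536585364 201.75447154471544 box 288 332 170 224
scene mixing_cup 0.67 392 cen 231.44642857142858 209.02551020408163 box 222 240 197 221
scene tape_roll 0.65 147 cen 329.55102040816325 173.36054421768708 box 323 336 167 179
scene cage 0.56 4021 cen 310.3397164884357 201.66127828898283 box 265 350 161 234
top bolt_handle 0.57 570 cen 375.20175438596493 251.2982456140351 box 366 383 226 287
top gate_leaf none
top knob_grip 0.64 1677 cen 206.144305307096 195.510435301133 box 181 230 170 221
top mixing_cup 0.76 265 cen 288.36603773584903 205.4867924528302 box 279 297 197 214
top tape_roll none
top cage 0.68 6108 cen 202.11722331368696 196.95956123117224 box 158 245 151 240
scene cup [231.17530844 203.54811889] [232.13189735 216.04877735] tape [330.1554634  171.22633801] tcp [117.679504   128.16529808]
top cup [288.65757467 204.7717262 ] [287.27913169 207.46821938] tape [172.35307994 196.35643083] tcp [432.71535174 317.55195596]
```

View pics/tr_scene.png

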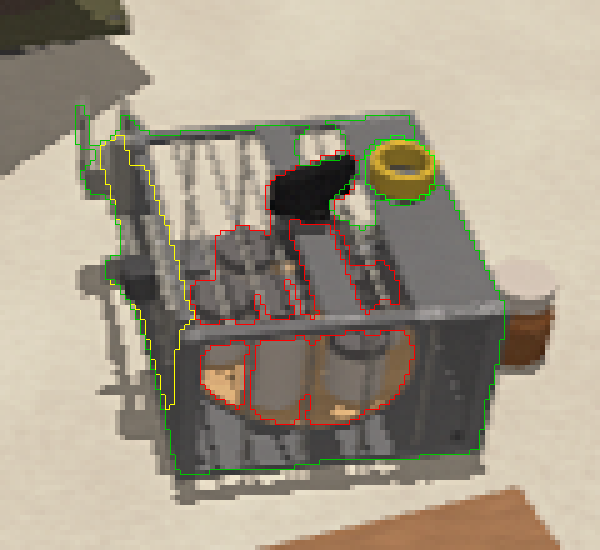

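View pics/tr_top.png

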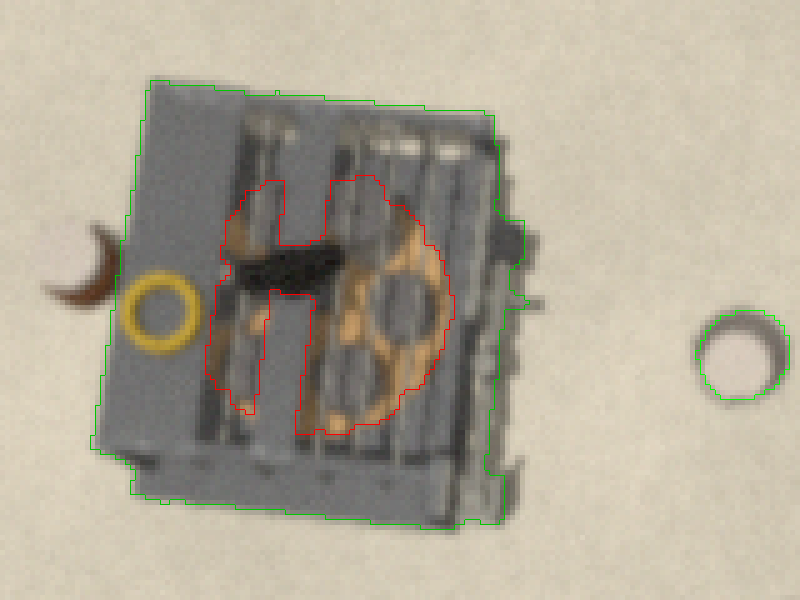

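Run:
```python
from h import *
from scipy.optimize import least_squares
S=lambda x,y:np.array([x/5+250-.5,y/5+140-.5]); T=lambda x,y:np.array([x/5+140-.5,y/5+135-.5])
def obs(xf,xb):
    return [("scene",(xf,.125,.128),S(135,130)),("scene",(xb,.125,.128),S(413,112)),("scene",(xb,-.125,.128),S(503,305)),("scene",(xf,-.125,.128),S(185,325)),
 ("scene",(xb,-.125,0),S(490,455)),("scene",(xf,-.125,0),S(180,475)),
 ("top",(xb,-.125,.128),T(150,82)),("top",(xf,-.125,.128),T(493,115)),("top",(xb,.125,.128),T(95,450)),("top",(xb,.125,0),T(133,497)),("top",(xf,.125,0),T(455,525)),
 ("scene",(0,0,.157),S(313,187)),("top",(0,0,.157),T(290,270))]
for free in(0,1):
    def f(q): return np.concatenate([proj(n,cage2w(q[:3],l))-o for n,l,o in obs(q[3] if free else -.106,(q[3]if free else -.106)+.215)])
    s=least_squares(f,[.5573,.1086,1.471,-.1],loss="soft_l1"); print(s.x,np.degrees(s.x[2])); print(f(s.x).reshape(-1,2).round(1).tolist())
p=s.x[:3]
for l in [(-.1,-.095,0),(-.1235,.047,.153),(-.1235,.126,.09)]: print(l,cage2w(p,l))
for n,roi in(("scene",(140,250,250,370)),("top",(135,255,140,260))):
    overlay(p,n,cams.camera(n),roi,5,f"pics/ov2_{n}.png")
```

```text
[ 0.54645382  0.11314264  1.47330489 -0.1       ] 84.41415239945988
[[-1.3, -2.5], [-0.2, -2.9], [2.7, 2.0], [0.3, 3.4], [-0.5, 0.0], [-0.3, 1.5], [0.1, -2.1], [0.3, -0.9], [-1.9, 4.4], [-0.1, -1.5], [0.1, 0.7], [-0.6, -2.3], [-0.3, 2.0]]
[ 0.54648671  0.1134547   1.47339237 -0.10638392] 84.41916442669181
[[-1.3, -2.5], [-0.2, -2.9], [2.7, 2.0], [0.3, 3.4], [-0.5, 0.0], [-0.3, 1.5], [0.2, -2.1], [0.3, -0.9], [-1.9, 4.4], [-0.0, -1.5], [0.1, 0.7], [-0.5, -2.3], [-0.5, 2.0]]
(-0.1, -0.095, 0) [0.63131141 0.00468995 0.        ]
(-0.1235, 0.047, 0.153) [ 0.48769911 -0.00488916  0.153     ]
(-0.1235, 0.126, 0.09) [0.40907357 0.00279359 0.09      ]
```

View pics/ov2_scene.png

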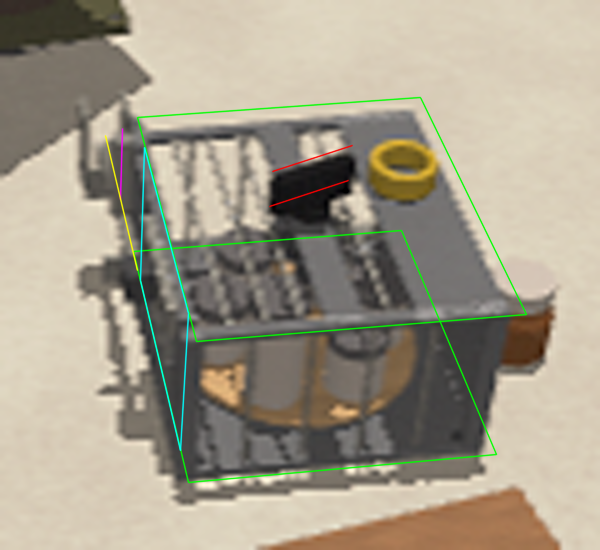

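View pics/ov2_top.png

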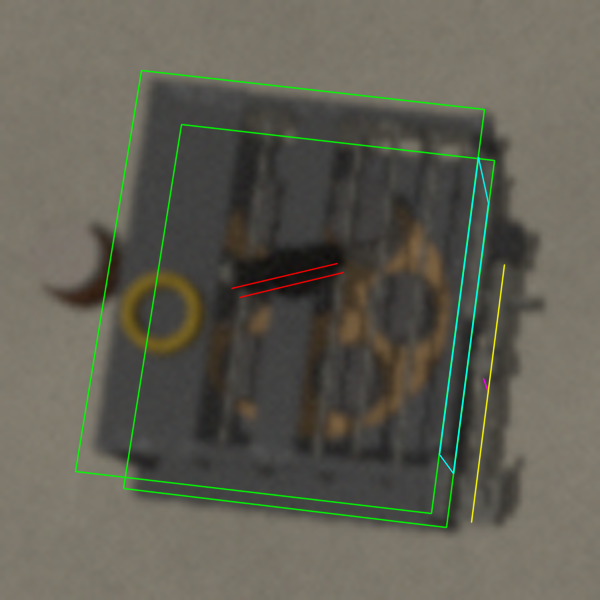

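Run:
```python
from h import *
from scipy.optimize import least_squares
S=lambda x,y:np.array([x/5+250-.5,y/5+140-.5]); T=lambda x,y:np.array([x/5+140-.5,y/5+135-.5])
def obs(q):
    xf,xb,yh,yk,yb=q[3:8]
    return [("scene",(xf,yk,.128),S(135,130)),("scene",(xb,yk,.128),S(413,112)),("scene",(xb,yh,.128),S(503,305)),("scene",(xf,yh,.128),S(185,325)),
 ("scene",(xb,yh,0),S(490,455)),("scene",(xf,yh,0),S(180,475)),
 ("top",(xb,yh,.128),T(150,82)),("top",(xf,yh,.128),T(493,115)),("top",(xb,yk,.128),T(95,450)),("top",(xb,yb,0),T(133,497)),("top",(xf,yb,0),T(455,525)),
 ("scene",(0,0,.157),S(313,187)),("top",(0,0,.157),T(290,270))]
def f(q): return np.concatenate([proj(n,cage2w(q[:3],l))-o for n,l,o in obs(q)])
s=least_squares(f,[.5573,.1086,1.471,-.1,.11,-.12,.12,.12],loss="soft_l1",x_scale=.01); print(s.x.round(4),np.degrees(s.x[2])); print(f(s.x).reshape(-1,2).round(1).tolist())
# knob triangulation
o=obs(s.x)
g=lambda X:np.concatenate([proj("scene",X)-S(313,187),proj("top",X)-T(290,270)])
t=least_squares(g,[.55,.11,.15],x_scale=.01);print("knob tri",t.x,t.fun)
p=s.x[:3]
for l in [(-.1,-.095,0),(-.1235,.047,.153),(-.1235,.126,.09)]: print(l,cage2w(p,l))
# tape, cup triangulation vs detections
print(cams.camera_params("top")["k1"])
```

```text
[ 0.5537  0.1124  1.4792 -0.1051  0.1072 -0.1115  0.1171  0.1338] 84.75084902119815
[[-0.6, -0.0], [0.2, -0.7], [1.7, 0.6], [0.4, 2.2], [-1.4, -1.3], [-0.1, 0.3], [0.2, 0.1], [-0.4, 0.8], [-0.3, -0.4], [0.6, -0.8], [0.0, 0.9], [-0.1, -1.0], [0.0, -0.4]]
knob tri [0.5533588  0.11315059 0.15242788] [-0.02059119  0.00286767 -0.01749484 -0.00523818]
(-0.1, -0.095, 0) [0.63920082 0.00412376 0.        ]
(-0.1235, 0.047, 0.153) [ 0.49564638 -0.00628655  0.153     ]
(-0.1235, 0.126, 0.09) [0.41697769 0.00094091 0.09      ]
-0.04408789856323472
```

```bash
cat >> h.py <<'E'
def go(P,yawz=None,Rt=None):
    s=telemetry.get_state(); M=R.from_rotvec(s["ee_rot"]).as_matrix()
    print("t",round(s["t"],2),"pos",s["position"].round(4),"yawz",np.degrees(np.arctan2(M[1,2],M[0,2])).round(2),"tilt",M[2,0].round(4),"F",s["ft_force"].round(1),"w",round(s["width"],4),"q",s["joint_positions"].round(2))
    if Rt is None:
        a=np.radians(yawz); z=np.array([np.cos(a),np.sin(a),0]); x=np.array([0,0,-1]); Rt=np.array([x,np.cross(z,x),z]).T
    print("shift",(M.T@(np.array(P)-s["position"])).round(4),"rot",np.degrees(R.from_matrix(M.T@Rt).as_rotvec()).round(2))
E
python3 -c "
from h import *
go((.5555,.110,.24),14.75)"
```

```text
t 2.1 pos [ 0.2024 -0.5382  0.2313] yawz -69.39 tilt -1.0 F [ 0.2  0.1 -0.5] w 0.0857 q [-1.28  0.31  1.51  0.    1.33 -0.07]
shift [-0.0087  0.5587 -0.4824] rot [-84.14  -0.    -0.  ]
```

```bash
python3 -m creep '[-0.009,0.559,-0.482,-84.1,0,0,0, -0.009,0.559,-0.482,-84.1,0,0,0, -0.009,0.559,-0.482,-84.1,0,0,0, -0.009,0.559,-0.482,-84.1,0,0,0, -0.009,0.559,-0.482,-84.1,0,0,0, -0.009,0.559,-0.482,-84.1,0,0,0, -0.009,0.559,-0.482,-84.1,0,0,0, -0.009,0.559,-0.482,-84.1,0,0,0, -0.009,0.559,-0.482,-84.1,0,0,0, -0.009,0.559,-0.482,-84.1,0,0,0, -0.009,0.559,-0.482,-84.1,0,0,0, -0.009,0.559,-0.482,-84.1,0,0,0]'
python3 -c "
from h import *
go((.5555,.110,.20),14.75)"
```

```text
t: 3.3
position: [0.4905, -0.0095, 0.239]
ee_rot: [-0.202, 1.56, 0.202]
ft_force: [1.4, -0.9, 1.0]
width: 0.0428
t 3.3 pos [ 0.4905 -0.0095  0.239 ] yawz 14.74 tilt -1.0 F [ 1.4 -0.9  1. ] w 0.0428 q [-0.11  0.18  1.66 -0.    1.3  -0.36]
shift [0.039  0.0991 0.0932] rot [-0.01  0.05  0.03]
```

```bash
python3 -m creep '[0.02,0.05,0.047,0,0,0,0, 0.035,0.099,0.093,0,0,0,0, 0.035,0.099,0.093,0,0,0,0, 0.035,0.099,0.093,0,0,0,0, 0.035,0.099,0.093,0,0,0,0]'
python3 - <<'E'
from h import *
go((.5555,.110,.143),14.75)
for n,roi in(("scene",(100,250,230,380)),("top",(135,255,140,260))):
    im=cams.camera(n); overlay([.5555,.110,1.479],n,im,roi,5 if n=="top" else 4,f"pics/k1_{n}.png")
E
```

```text
t: 3.8
position: [0.5543, 0.1085, 0.203]
ee_rot: [-0.204, 1.563, 0.203]
ft_force: [-0.9, -0.8, -0.6]
width: 0.0429
t 3.8 pos [0.5543 0.1085 0.203 ] yawz 14.85 tilt -1.0 F [-0.9 -0.8 -0.6] w 0.0429 q [ 0.12  0.32  1.57 -0.    1.26 -0.14]
shift [0.06   0.0012 0.0017] rot [ 0.1  -0.1   0.02]
```

View pics/k1_scene.png

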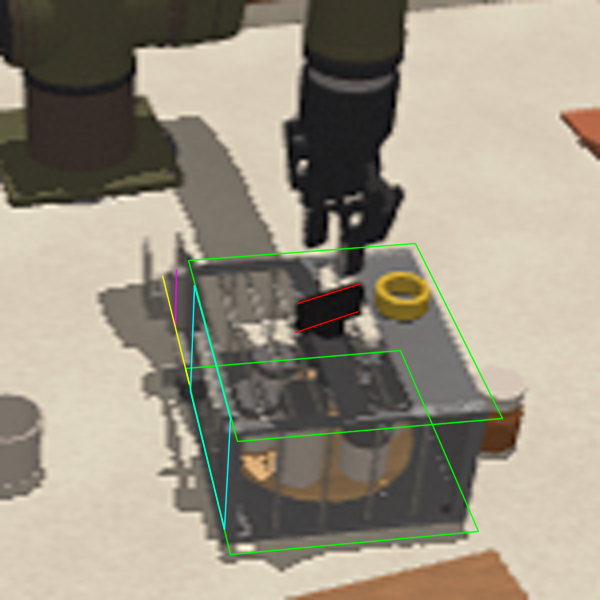

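View pics/k1_top.png

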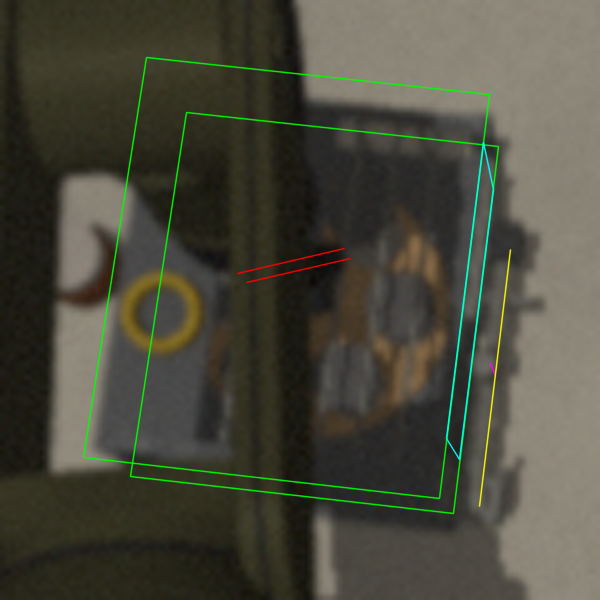

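```bash
python3 -m creep '[0.02,0.001,0.001,0,0,0,0, 0.04,0.001,0.001,0,0,0,0, 0.06,0.001,0.001,0,0,0,0, 0.06,0.001,0.001,0,0,0,0, 0.06,0.001,0.001,0,0,0,1, 0.06,0.001,0.001,0,0,0,1, 0.06,0.001,0.001,0,0,0,1, 0.06,0.001,0.001,0,0,0,1, 0.06,0.001,0.001,0,0,0,1]' 40
python3 - <<'E'
from h import *
go((.5555,.110,.143),14.75)
E
```

```text
t: 4.8
position: [0.5573, 0.1087, 0.1453]
ee_rot: [-0.202, 1.557, 0.201]
ft_force: [2.7, -2.9, 6.1]
width: 0.0133
t 4.8 pos [0.5573 0.1087 0.1453] yawz 14.72 tilt -1.0 F [ 2.7 -2.9  6.1] w 0.0133 q [ 0.12  0.37  1.64 -0.    1.12 -0.14]
shift [ 0.0023  0.0017 -0.0014] rot [-0.03  0.25  0.1 ]
```

```bash
python3 -m creep '[0,0,0,6,0,0,1, 0,0,0,12,0,0,1, 0,0,0,18,0,0,1, 0,0,0,24,0,0,1, 0,0,0,30,0,0,1, 0,0,0,36,0,0,1, 0,0,0,42,0,0,1, 0,0,0,48,0,0,1, 0,0,0,54,0,0,1, 0,0,0,60,0,0,1, 0,0,0,60,0,0,1, 0,0,0,60,0,0,1]'
python3 - <<'E'
from h import *
go((.5555,.110,.143),-45.25)
print(telemetry.get_state()["wrist_torque"])
E
```

```text
t: 6.0
position: [0.5554, 0.1092, 0.1453]
ee_rot: [0.618, 1.48, -0.617]
ft_force: [-0.5, -1.3, 9.2]
width: 0.0134
t 6.0 pos [0.5554 0.1092 0.1453] yawz -45.28 tilt -1.0 F [-0.5 -1.3  9.2] w 0.0134 q [0.12 0.37 1.64 0.   1.12 0.91]
shift [ 0.0023  0.0006 -0.0005] rot [-0.03  0.04 -0.06]
[-0.13511014  0.29323831  0.01477486]
```

```bash
python3 -m creep '[0,0,0,0,0,0,0, 0,0,0,0,0,0,0, 0,0,0,0,0,0,0, -0.04,0,0,0,0,0,0, -0.08,0,0,0,0,0,0, -0.08,0,0,0,0,0,0]'
python3 - <<'E'
from h import *
go((.4988,-.0097,.215),-95.25)
E
```

```text
t: 6.6
position: [0.5589, 0.1097, 0.229]
ee_rot: [0.621, 1.472, -0.613]
ft_force: [0.7, -0.2, -0.9]
width: 0.0427
t 6.6 pos [0.5589 0.1097 0.229 ] yawz -45.28 tilt -0.9999 F [ 0.7 -0.2 -0.9] w 0.0427 q [0.12 0.3  1.53 0.   1.31 0.91]
shift [ 0.0132 -0.1268  0.0425] rot [49.97  0.12 -0.6 ]
```

```bash
python3 -m creep '[0.005,-0.04,0.014,8,0,0,0, 0.01,-0.08,0.028,16,0,0,0, 0.01,-0.127,0.043,24,0,0,0, 0.01,-0.127,0.043,32,0,0,0, 0.01,-0.127,0.043,40,0,0,0, 0.01,-0.127,0.043,50,0,0,0, 0.01,-0.127,0.043,50,0,0,0, 0.01,-0.127,0.043,50,0,0,0]'
python3 - <<'E'
from h import *
p=[.556,.1095,1.479]
for n,roi in(("scene",(100,250,230,380)),("top",(135,255,140,260))):
    im=cams.camera(n); overlay(p,n,im,roi,5 if n=="top" else 4,f"pics/b1_{n}.png",al=1.047)
    for l in("bolt_handle","knob_grip"):
        print(n,l,[(np.round(d["position"],4).tolist(),round(d["p"],2)) for d in models.pinpoint(n,l)[:2]])
go((.4988,-.0097,.140),-95.25)
E
```

```text
t: 7.4
position: [0.4949, -0.0107, 0.2131]
ee_rot: [1.275, 1.166, -1.276]
ft_force: [-0.7, -0.1, 0.1]
width: 0.0429
scene bolt_handle [([0.4979, -0.0077, 0.1516], 0.49)]
scene knob_grip [([0.5591, 0.1107, 0.1582], 0.67), ([0.5159, 0.4615, -0.0028], 0.53)]
top bolt_handle [([0.4993, -0.0131, 0.1507], 0.59)]
top knob_grip [([0.5536, 0.1105, 0.1567], 0.83), ([0.5222, -0.1684, -0.0007], 0.68)]
t 7.7 pos [ 0.4953 -0.0107  0.2135] yawz -95.21 tilt -1.0 F [ 1.1 -1.2  0. ] w 0.043 q [-0.11  0.21  1.69 -0.    1.24  1.55]
shift [ 0.0735  0.0034 -0.0013] rot [0.04 0.   0.01]
```

View pics/b1_scene.png

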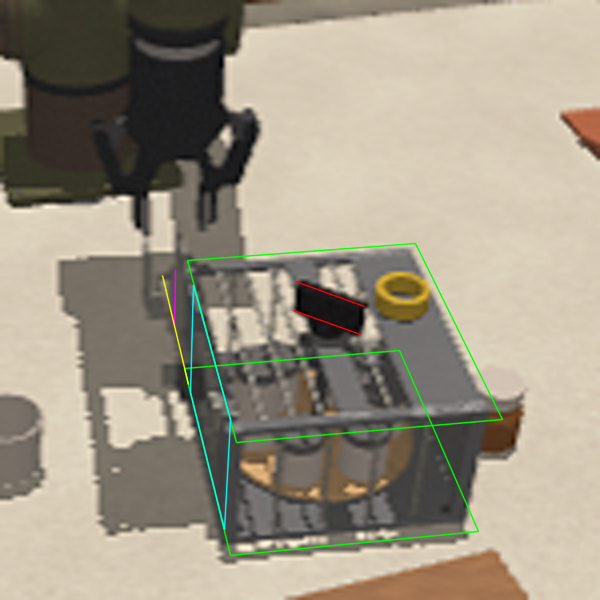

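View pics/b1_top.png

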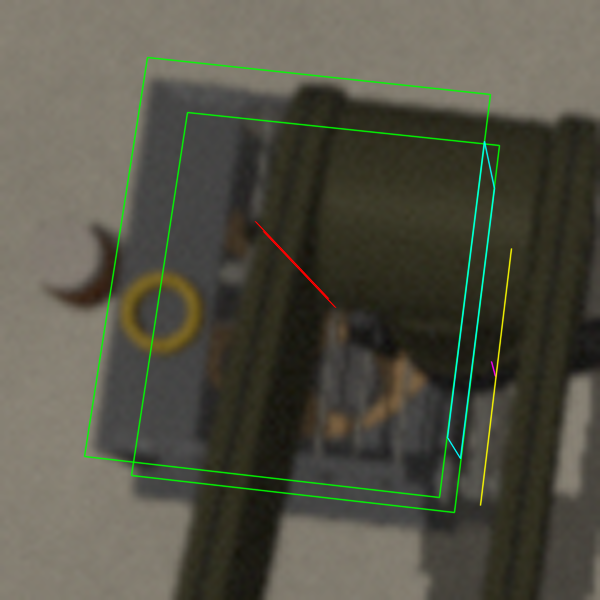

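```bash
python3 -m creep '[0.02,0.0035,-0.001,0,0,0,0, 0.04,0.0035,-0.001,0,0,0,0, 0.06,0.0035,-0.001,0,0,0,0, 0.073,0.0035,-0.001,0,0,0,0, 0.073,0.0035,-0.001,0,0,0,0]'
python3 - <<'E'
from h import *
p=[.556,.1095,1.479]
for n,roi in(("scene",(100,250,230,380)),):
    im=cams.camera(n); cv2.imwrite("pics/b2.png",cv2.resize(im[130:220,235:335],None,fx=6,fy=6,interpolation=2))
go((.499,-.010,.140),-95.25)
E
```

```text
t: 8.2
position: [0.4973, -0.0099, 0.1388]
ee_rot: [1.274, 1.168, -1.279]
ft_force: [-0.7, -0.1, 0.5]
width: 0.0427
t 8.25 pos [ 0.4982 -0.01    0.1399] yawz -95.25 tilt -1.0 F [ 0.3 -0.6 -0. ] w 0.0426 q [-0.1   0.3   1.79  0.    1.06  1.56]
shift [-0.0001  0.0008 -0.0001] rot [-0.   -0.    0.13]
```

View pics/b2.png

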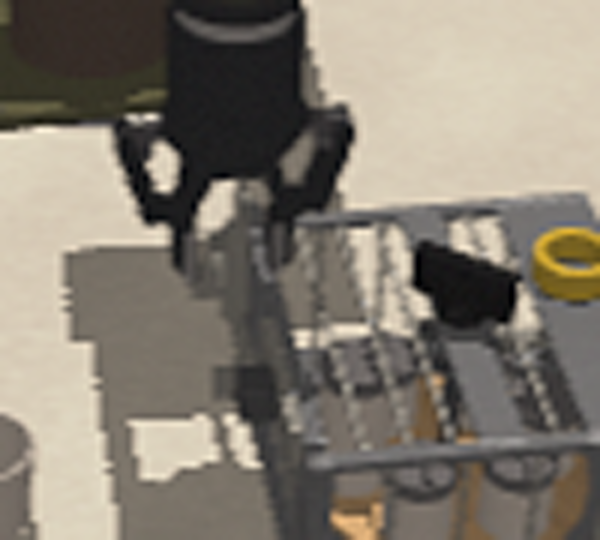

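The picture shows the steel pin at about crop (240, 230), between the two finger tips at (180, 260) and (280, 260), so I'm closing on it.

```bash
python3 -m creep '[0,0,0,0,0,0,1, 0,0,0,0,0,0,1, 0,0,0,0,0,0,1, 0,0,0,0,0,0,1, 0,0,0,0,0,0,1]' 60
python3 -c "
from h import *
go((.499,-.010,.140),-95.25)"
```

```text
t: 8.75
position: [0.4997, -0.0096, 0.1415]
ee_rot: [1.279, 1.163, -1.275]
ft_force: [-0.1, 4.1, 4.9]
width: 0.0144
t 8.75 pos [ 0.4997 -0.0096  0.1415] yawz -95.3 tilt -1.0 F [-0.1  4.1  4.9] w 0.0144 q [-0.1   0.29  1.79  0.    1.06  1.56]
shift [ 0.0015 -0.0006  0.0005] rot [-0.05 -0.06 -0.12]
```

```bash
python3 -m creep '[-0.003,0.0015,0,0,0,0,1, -0.006,0.003,0,0,0,0,1, -0.009,0.005,0,0,0,0,1, -0.012,0.0065,0,0,0,0,1, -0.015,0.0085,0,0,0,0,1, -0.015,0.0085,0,0,0,0,1, -0.015,0.0085,0,0,0,0,1]'
python3 -c "
from h import *
go((.499,-.010,.140),-95.25)"
```

```text
t: 9.45
position: [0.5069, -0.0109, 0.1554]
ee_rot: [1.276, 1.165, -1.278]
ft_force: [1.0, 3.7, -13.4]
width: 0.0142
t 9.45 pos [ 0.5069 -0.0109  0.1554] yawz -95.28 tilt -1.0 F [  1.    3.7 -13.4] w 0.0142 q [-0.1   0.29  1.75 -0.    1.1   1.56]
shift [ 0.0154 -0.0079 -0.0002] rot [-0.03  0.    0.06]
```

```bash
python3 -m creep '[0,0.005,0,0,0,0,1, 0,0.01,0,0,0,0,1, 0,0.015,0,0,0,0,1, 0,0.02,0,0,0,0,1, 0,0.025,0,0,0,0,1, 0,0.03,0,0,0,0,1, 0,0.035,0,0,0,0,1, 0,0.038,0,0,0,0,1, 0,0.038,0,0,0,0,1]'
python3 - <<'E'
from h import *
n="scene";im=cams.camera(n); cv2.imwrite("pics/b3.png",cv2.resize(im[130:220,235:335],None,fx=6,fy=6,interpolation=2))
go((.499,-.010,.140),-95.25)
for n in("scene","top"):print(n,[(np.round(d["position"],4).tolist(),round(d["p"],2)) for d in models.pinpoint(n,"bolt_handle")[:2]])
E
```

```text
t: 10.35
position: [0.5462, -0.0143, 0.1555]
ee_rot: [1.278, 1.164, -1.276]
ft_force: [0.3, 5.3, -14.4]
width: 0.0141
t 10.4 pos [ 0.5462 -0.0142  0.1555] yawz -95.3 tilt -1.0 F [  0.3   5.6 -14.6] w 0.0144 q [-0.1   0.34  1.67  0.    1.13  1.56]
shift [ 0.0154 -0.0474  0.0002] rot [-0.05 -0.04 -0.06]
scene [([0.5433, -0.0136, 0.164], 0.58)]
top [([0.4993, -0.0131, 0.1507], 0.59)]
```

View pics/b3.png

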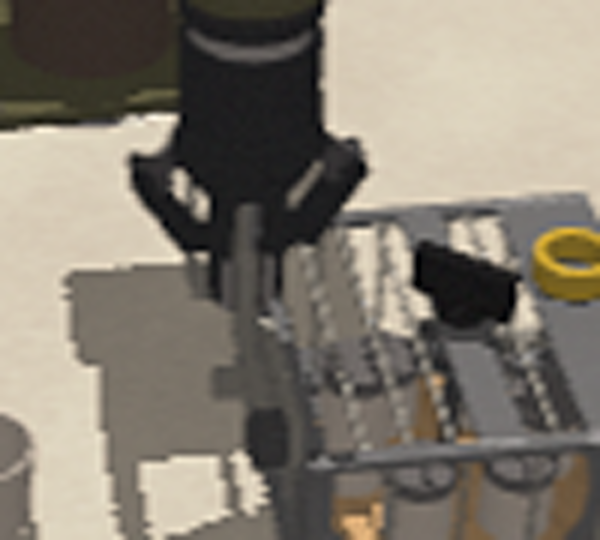

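```bash
python3 -m creep '[0,0.0012,0.0042,-2.6,0,0,1, 0,0.0025,0.0085,-5.2,0,0,1, 0,0.0041,0.0126,-7.8,0,0,1, 0,0.0058,0.0167,-10.4,0,0,1]'
python3 -c "
from h import *
go((.499,-.010,.140),-95.25)"
```

```text
t: 10.9
position: [0.5505, -0.0311, 0.1554]
ee_rot: [1.144, 1.251, -1.14]
ft_force: [0.8, 8.0, -14.6]
width: 0.0141
t 10.9 pos [ 0.5505 -0.0311  0.1554] yawz -84.8 tilt -1.0 F [  0.8   8.  -14.6] w 0.0141 q [-0.13  0.34  1.66  0.    1.14  1.35]
shift [ 0.0154 -0.0494 -0.0257] rot [10.45 -0.07 -0.08]
```

```bash
python3 -m creep '[0,0.0012,0.0042,-2.6,0,0,1, 0,0.0025,0.0085,-5.2,0,0,1, 0,0.0041,0.0126,-7.8,0,0,1, 0,0.0058,0.0167,-10.4,0,0,1, 0,0.0078,0.0206,-13,0,0,1, 0,0.0098,0.0245,-15.6,0,0,1, 0,0.0098,0.0245,-15.6,0,0,1, 0,0.0098,0.0245,-15.6,0,0,1]'
python3 - <<'E'
from h import *
go((.499,-.010,.140),-95.25)
p=[.556,.1095,1.479]
for n,roi in(("scene",(120,240,230,350)),("top",(135,255,140,260))):
    im=cams.camera(n); overlay(p,n,im,roi,5,f"pics/g1_{n}.png",al=1.047,gate=.45,bolt=.039)
    print(n,[(np.round(d["position"],4).tolist(),round(d["p"],2)) for d in models.pinpoint(n,"bolt_handle")[:2]])
E
```

```text
t: 11.7
position: [0.5613, -0.0546, 0.1552]
ee_rot: [0.94, 1.36, -0.939]
ft_force: [0.0, 6.4, -13.4]
width: 0.0142
t 11.7 pos [ 0.5613 -0.0546  0.1552] yawz -69.31 tilt -1.0 F [  0.    6.4 -13.4] w 0.0142 q [-0.17  0.36  1.63  0.    1.15  1.04]
shift [ 0.0153 -0.0426 -0.0637] rot [25.94 -0.08  0.04]
scene [([0.5576, -0.0522, 0.1632], 0.5)]
top [([0.5554, -0.0586, 0.1639], 0.43)]
```

View pics/g1_scene.png

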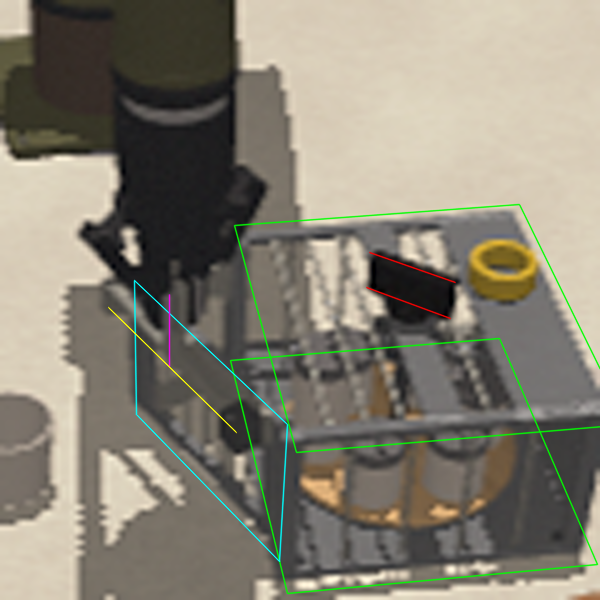

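View pics/g1_top.png

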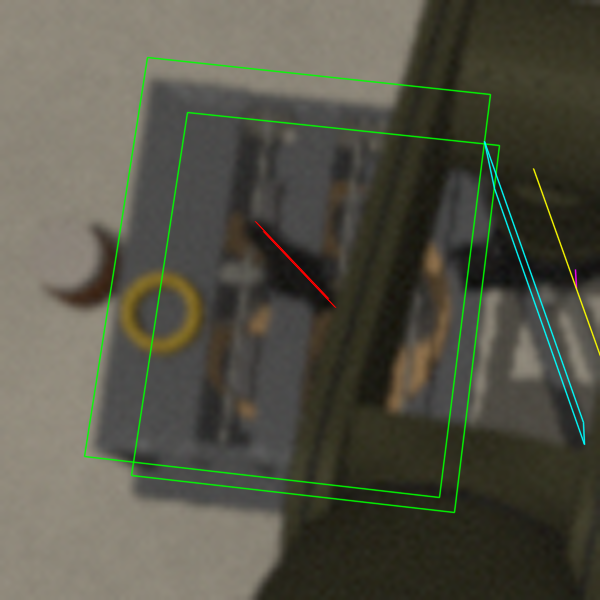

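```bash
python3 -m creep '[0,0,0,0,0,0,1, 0,0,0,0,0,0,1, 0,0,0,0,0,0,1]'
python3 - <<'E'
from h import *
go((.5613,-.0546,.155),-69.3); cams.camera("scene"); cams.camera("top")
for l in("mixing_cup","tape_roll","small_jar"):
    for n in("scene","top"): print(l,n,[np.round(d["position"],3).tolist() for d in models.pinpoint(n,l)[:1]])
s=telemetry.get_state();print(s["t"],s["joint_velocities"].round(4),s["ft_force"].round(1))
ticket.job_done()
E
```

```text
t: 12.2
position: [0.5613, -0.0545, 0.1552]
ee_rot: [0.94, 1.36, -0.939]
ft_force: [-1.2, 5.5, -13.6]
width: 0.0145
t 12.2 pos [ 0.5613 -0.0545  0.1552] yawz -69.31 tilt -1.0 F [ -1.2   5.5 -13.6] w 0.0145 q [-0.17  0.36  1.63  0.    1.15  1.04]
shift [ 0.0002 -0.0001  0.0001] rot [-0.01 -0.08  0.01]
mixing_cup scene [[0.526, -0.165, 0.002]]
mixing_cup top [[0.522, -0.17, 0.002]]
tape_roll scene [[0.529, 0.19, 0.126]]
tape_roll top [[0.531, 0.188, 0.133]]
small_jar scene [[0.579, 0.27, -0.001]]
small_jar top [[0.579, 0.27, 0.001]]
12.6 [ 0.0001  0.0004 -0.0003 -0.0001 -0.0006  0.0016] [ -0.3   5.8 -12.6]
the job is handed in; nothing more can be done
```

I turned the knob one click clockwise with the gate still bolted. Then I gripped the bolt handle, lifted it about 14 mm and drew the bolt back about 39 mm. I swung the gate open about 26° (0.45 rad) and handed in at 12.6 s, still holding it. The hand-in reports no verdict.

**Last checks:**
- **Hold on the handle:** the arm was still. The finger opening was 14.5 mm on the 16 mm pin, and the wrist felt about 6 N sideways from the gate spring and 13 N down.
- **Carousel and gate:** the knob matched its drawn outline at 1.047 rad in the scene picture. The gate matched its outline at 0.45 rad in both views, though the arm hid part of the top view. I inferred the bolt's draw from how far the arm moved.
- **Bystanders:** the cup, tape and jar were found within about 5 mm of where they started. I did not re-measure the tin, bottle, brush and palette knife, but the arm felt no unexpected contact.

**What disagreed:**
- **Downward force:** it was about twice the 6 N stated for the lift.
- **Cage outline:** the roof outline from the stated cage size was a few pixels too large in both pictures. I placed the cage from the knob, handle and hinge points instead.
- **Networks:** some network results were wrong and I left them out. Examples are handle traces that landed on the cup, and one handle position taken from an old top picture.

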